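# Set the keep-warm plate and hold the surface probe on its test ring

## Robot

A 6-joint arm with a two-finger parallel gripper is mounted at the origin on the work surface. World frame = base frame: x ahead of the robot, y to its left, z up, the work surface at z = 0. Lengths are in m, angles in rad, forces in N, time in s.
With the tool pointing down it reaches from about 0.3 to 0.775 m from the base axis. Payload 14.6 kg.
Tool frame: the origin (TCP) lies at the very end of the fingers, on their centre line; the grasp point (between the pads) lies 19 mm behind it; z points along the fingers, y is the direction in which the jaws open and shut (so a half turn about z gives the same grasp; the last joint's range is limited). The gripper opens to 94 mm and grips with 3 to 60 N. Pads are 16 mm wide; open, the fingers measure 119 mm over their backs; the gripper's body (75 mm by 177 mm) begins 78 mm behind the grasp point.
Start: joints at [1.206, 0.3, 1.521, -0, 1.321, -0.067], TCP at [0.161, 0.526, 0.205] pointing down, gripper open.
Joint ranges: [-3.03, 3.03], [-0.79, 2.21], [0.23, 2.52], [-1.04, 4.18], [0, 3.07], [-2.55, 2.55]. Speed limits (rad/s): [2.22, 2.22, 2.57, 3.14, 3.14, 3.14].

## Interface

Orientations are given as [roll, pitch, yaw] about the fixed x, y, z axes, in that order (R = Rz(yaw) Ry(pitch) Rx(roll)).
In Python, from station import get_obs, vision, hand_in gives the robot as it stands.
- The arm moves only by the tool play_rows, never from a script. Its argument "moves" is a list of rows, each an object with "claw": the opening, from 0 (shut) to 1 (fully open); "linear": the shift along the tool's x, y, z in mm, a list of three; "turn": the turn, a rotation vector about the tool's x, y, z in rad, a list of three. In form: [{"claw": claw, "linear": [tx, ty, tz], "turn": [ax, ay, az]}, ...]. A call has 1 to 8 rows; each row is the pose to reach, as a shift and turn from the pose measured when the call began, along the tool's axes at that moment; what a row does not reach only later rows make up. A row lasts 1/8 s, in which the tool goes at most 62.5 mm and 10.7 degrees, less where a joint would pass 70% of its speed; a pose out of reach is approached as far as the arm can. A call with a gripper value outside its range is refused whole. The fingers move at their own pace and stop on an object; "force" is the grip in N (left out, the last holds). Time passes only in rows, so rows that repeat a pose let the fingers close. It gives the time, the measured TCP pose, the force and the opening at its end, in the units of the state.
- get_obs(): the state, without advancing time (a new reading comes with each control period).
- vision.camera(name): name is "side" or "top"; returns the picture (384x512x3 uint8, blue, green, red); there is no depth.
- vision.camera_info(name): a dict with "camera_matrix" (3x3 intrinsics, pixels), "k1" (the pictures are not rectified: a ray, as slopes to the right and down, at radius r is drawn at 1 + k1 r^2 times it, then the intrinsics apply), "rvec" (rotation vector, rad) and "tvec" (3), from world to camera coordinates, as OpenCV has them. Camera axes: x right, y down, z forward; pixel columns grow to the right and rows downward; lengths in m; the calibration is good to about 2 mm. A picture is of the moment at which its call begins. camera_info takes no time and is no camera call.
- hand_in(): hands the job in, once; it reports no verdict.
The state is a dict: "time_s": time; "qpos": joint angles; "joint_vel": joint speeds; "tau": joint torques, N m; "ee_pos": TCP position; "eef_rot": TCP orientation; "force": force on the tool from outside, world axes, zero at the start; "moment": the same for the moment, N m; "grip_width": finger opening in m.
Only numpy, scipy, OpenCV 4.12 (cv2) and the standard library are available. Lean on these libraries where they do the work, as an engineer would, in place of code of your own. Each camera call takes 0.05 s, during which the arm holds its last target.

## Task

Set the keep-warm plate for service: slide its thermostat so that the cap's line stands at the long tick of the scale, and let go of it. Then take the surface probe out of its stand and hold it upright on the glass with its foot inside the small printed ring, pressing gently so that the sprung foot is about half-way in, and finish while holding it there so that the reading can settle. Do not knock the things standing around.

Things in the scene. Friction and masses are not known exactly. Their poses are not given: they have to be found in the camera images.
- plate: keep-warm plate, fixed to the table: flat steel box 270 (x) x 360 (y) x 50 mm high with a black glass top and, along its front edge (its -x side), a 64 mm wide bare metal control strip level with the glass. Origin: centre of its underside on the table; x points from the control strip to the back, y along the strip, z up.
- slide_cap (a point): centre of the thermostat's black slide cap, which stands on the control strip: cap 26 (x) x 14 (y) x 20 mm high, top 24 mm above the strip, underside 4 mm above it, a pale line across the middle of its top. Axes as the plate. It slides along the plate's y and stays where it is left (friction about 1.5 N).
- slide (a joint): position of the slide along its track in m: 0 at the plate's -y end, 0.10 at the +y end; grows towards the plate's +y. The printed scale beside the slot has a tick each 10 mm from 0 to 0.10; the one long, thick tick is at 0.070.
- long_tick (a point): point in the slot level with the long tick (slide position 0.070), on the strip's surface, 50 mm above the table. Axes as the plate. The tick itself is printed 20 to 38 mm from the slot's middle on the glass side.
- test_ring (a point): centre of the small pale ring (33 mm inner, 38 mm outer diameter, with four short cross lines around it) printed in the middle of the glass top, on the glass surface, 50 mm above the table. Axes as the plate. The glass is level and hard.
- stand: probe stand, fixed to the table: round steel foot 90 mm across with an upright tube, 28 mm outside and 20 mm inside diameter, open at the top, 110 mm high. Origin: centre of its underside.
- probe_handle (a point): centre of the probe's handle. The cordless surface probe (0.12 kg, 180 mm long) starts upright in the stand's tube. Handle: white, 30 (x) x 22 (y) x 85 mm (z), a small display on its +x face; below it a 16 mm round neck (25 mm long), a 9 mm stem and a 14 mm round steel foot that passes through the tube. In the stand the handle's lower end rests on the tube's mouth, and the foot must rise 95 mm to come clear. z runs up the probe, away from the foot; x, y across the handle.
- probe_point (a point): middle of the foot's flat underside when the foot is fully out, 137.5 mm below the handle's centre on the probe's axis; fixed to the handle (it does not move with the spring). Axes as the handle.
- foot (a joint): how far the sprung foot is pushed in, m: 0 fully out, 0.008 fully in. It starts to move at 1.0 N and needs 4.2 N to go fully in (0.4 N per mm).
- bottle_mid (a point): half-way up a loose white squeeze bottle with yellow nozzle, 60 mm across, 180 mm high, standing on the table beside the plate, on the opposite side from the stand.
- jar_mid (a point): half-way up a loose amber jar with a steel cap, 64 mm across, 100 mm high, standing on the table near the plate's back.
- cup_mid (a point): half-way up a loose steel sauce cup, 68 mm across, 45 mm high, standing on the glass at one back corner of the plate.
Things that resemble listed ones, but are neither listed nor needed, are in the scene too. What is shaped like the stand but blue is not meant. Leave any orange look-alike of the part that bears probe_handle alone.

How it is judged:
On the way, in this order (a step that is already met when the one before it is completed fails the run):
1. the slide stands at the long tick (within 5 mm) and is let go, the probe still in its stand (value of joint slide between 0.065 and 0.075 m and contact force between each of the arm, the fingers and plate below 0.1 N and z of probe_point in the frame of stand below 0.03 m), for 0.2 s.
2. the probe is drawn out of its stand, in the gripper (z of probe_point in the frame of stand above 0.112 m and distance between the grasp point and probe_handle below 0.055 m), for 0.1 s.
At the end, for the whole second after the job is handed in: The probe is held still, gripped by the fingers (over 8 N), upright within 6 degrees, its foot on the glass within 10 mm of the test ring's centre, the sprung foot 1.5 to 7 mm in (contact force 1.5 to 6 N), the fingers clear of the plate; the slide stands within 5 mm of the long tick (value of joint slide between 0.065 and 0.075 m and horizontal distance between probe_point and test_ring below 0.01 m and angle between probe_point's own z axis and vertical below 0.105 rad and value of joint foot between 0.0015 and 0.007 m and contact force between probe and plate between 1.5 and 6 N and linear speed of probe below 0.01 m/s and distance between the grasp point and probe_handle below 0.055 m and contact force between the fingers and probe above 8 N and contact force between the fingers and plate below 0.1 N); the arm keeps its last pose, push and grip.
It fails at once if the probe is jammed hard on the plate (over 20 N) (contact force between probe and plate above 20 N).
It fails at once if a bystander is knocked (moved over 25 mm) (distance of any of bottle_mid, jar_mid, cup_mid from where it was at the start of the episode above 0.025 m).
It also fails if it takes over 61 s, if anything falls off the work surface, if the arm or the gripper's body presses on something with over 40 N, if the wrist force passes 120 N, or if a joint passes its speed limit or range.

## Working session

There is one attempt and no reset: what is moved stays moved. The work goes in short steps, Python scripts to look and compute and a tool call to move; the robot and the scene stay as the last step left them, time stands still between calls to the robot, and variables do not carry over. Pictures are saved under pics/ and viewed, and the job is handed in when it is done.

Besides the shell and the picture viewer there is one more tool, called after ">>>" by a JSON object that holds its "api" and its "payload", one argument or row to a line. play_rows: Moves the arm, as the interface text tells. Its arguments: {"type":"object","properties":{"moves":{"type":"array","items":{"type":"object","properties":{"claw":{"type":"number"},"linear":{"type":"array","items":{"type":"number"}},"turn":{"type":"array","items":{"type":"number"}}}}},"force":{"type":"number"}},"required":["moves"]}

```bash
mkdir -p pics; cat > h.py <<'E'
import numpy as np,cv2
from station import get_obs,vision,hand_in
def snap(n,f):
    im=vision.camera(n);cv2.imwrite('pics/'+f,im);return im
def ray(n,u,v):
    c=vision.camera_info(n);K=np.array(c['camera_matrix']);k=c['k1']
    p=cv2.undistortPoints(np.array([[[u,v]]],float),K,np.array([k,0,0,0.]))[0,0]
    R=cv2.Rodrigues(np.array(c['rvec']))[0];t=np.array(c['tvec']).ravel()
    return -R.T@t, R.T@np.array([p[0],p[1],1])
def onz(n,u,v,z):
    o,d=ray(n,u,v);return o+d*(z-o[2])/d[2]
def proj(n,P):
    c=vision.camera_info(n)
    return cv2.projectPoints(np.array(P,float).reshape(-1,3),np.array(c['rvec'],float),np.array(c['tvec'],float),np.array(c['camera_matrix']),np.array([c['k1'],0,0,0.]))[0][:,0]
def crop(f,g,x0,y0,x1,y1,s):
    im=cv2.imread('pics/'+f)[y0:y1,x0:x1];cv2.imwrite('pics/'+g,cv2.resize(im,None,fx=s,fy=s,interpolation=cv2.INTER_CUBIC))
E
python3 - <<'E'
from h import *
snap('side','s0.png');snap('top','t0.png')
for n in('side','top'):print(n,vision.camera_info(n),ray(n,256,192))
print(get_obs())
E
```

```text
side {'camera_matrix': array([[448.86878606,   0.        , 249.8104415 ],
       [  0.        , 448.86878606, 189.50591574],
       [  0.        ,   0.        ,   1.        ]]), 'k1': -0.15893300592212795, 'rvec': array([ 2.16762833, -0.71249056,  0.36273168]), 'tvec': array([-0.37947168,  0.25581269,  0.95505096])} (array([-0.05544547, -0.68066782,  0.80943087]), array([ 0.48337914,  0.60092135, -0.63675676]))
top {'camera_matrix': array([[471.67828636,   0.        , 250.78082671],
       [  0.        , 471.67828636, 187.19695611],
       [  0.        ,   0.        ,   1.        ]]), 'k1': 0.010556116286780447, 'rvec': array([ 2.15739887, -2.13747033,  0.16123353]), 'tvec': array([0.01661145, 0.49037212, 1.39309714])} (array([0.28237865, 0.02582834, 1.44950184]), array([ 0.13546407, -0.01442758, -0.99079133]))
{'time_s': 0.1, 'qpos': array([ 1.20634486e+00,  3.00426236e-01,  1.52153011e+00, -4.35138793e-06,
        1.32068894e+00, -6.65999598e-02]), 'joint_vel': array([ 4.23315711e-04, -1.52938768e-03, -6.62898042e-04, -3.55170310e-05,
        2.51138026e-03,  7.50427027e-04]), 'tau': array([ 4.33881840e-03, -5.32650054e+01, -3.53280008e+01,  7.10225408e-02,
        2.35884462e-02, -1.00901232e-04]), 'ee_pos': array([0.16132567, 0.52555892, 0.2049325 ]), 'eef_rot': array([-3.14054208e+00, -6.58478293e-05,  2.84374219e+00]), 'force': array([ 0.00732809, -0.02716897,  0.71933578]), 'moment': array([ 0.04915016, -0.02421155, -0.00400081]), 'grip_width': 0.09446957377077271}
```

View pics/s0.png

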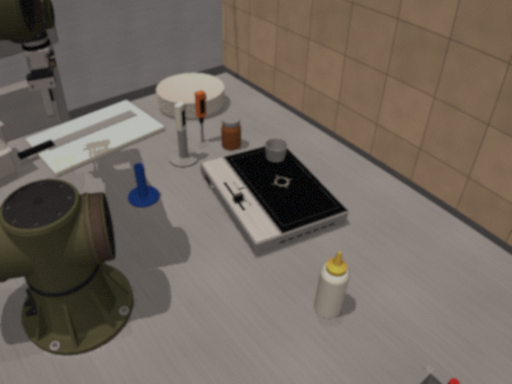

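View pics/t0.png

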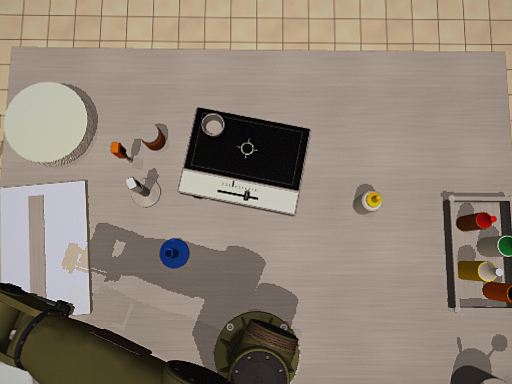

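Candidates:
- **Probe:** white handle in the steel stand, side (181,112) / top (135,184). The orange one, side (200,105) / top (118,150), is the decoy.
- **Stand:** steel, top (146,192). The blue one at top (174,253) is the decoy.
- **Slide cap:** the black cap, top (246,196) / side (238,197).

Next I'll check these in close crops.

```bash
python3 - <<'E'
from h import *
crop('t0.png','t0a.png',170,100,320,220,5)
crop('t0.png','t0b.png',100,135,180,215,7)
crop('s0.png','s0a.png',150,80,350,250,4)
E
```

```text
(no output)
```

View pics/t0a.png

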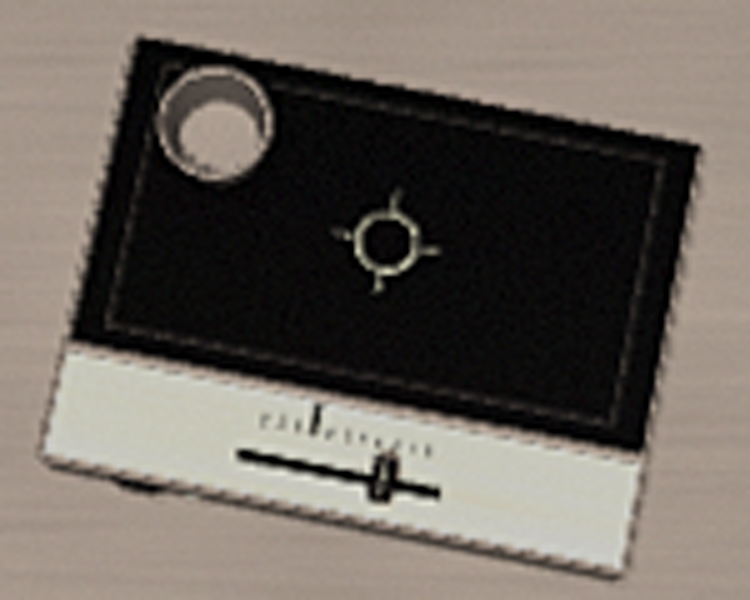

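View pics/t0b.png

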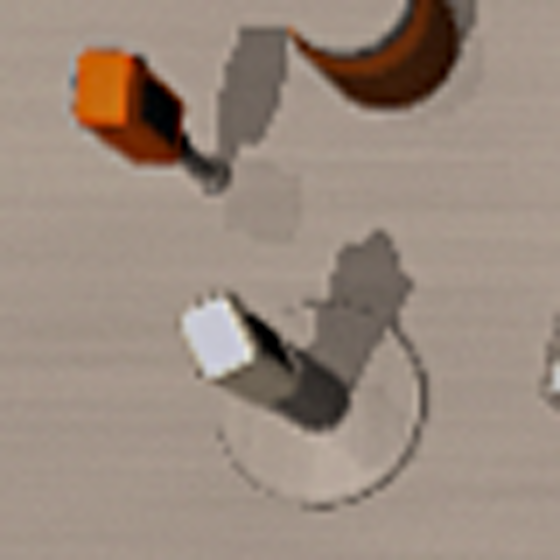

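View pics/s0a.png

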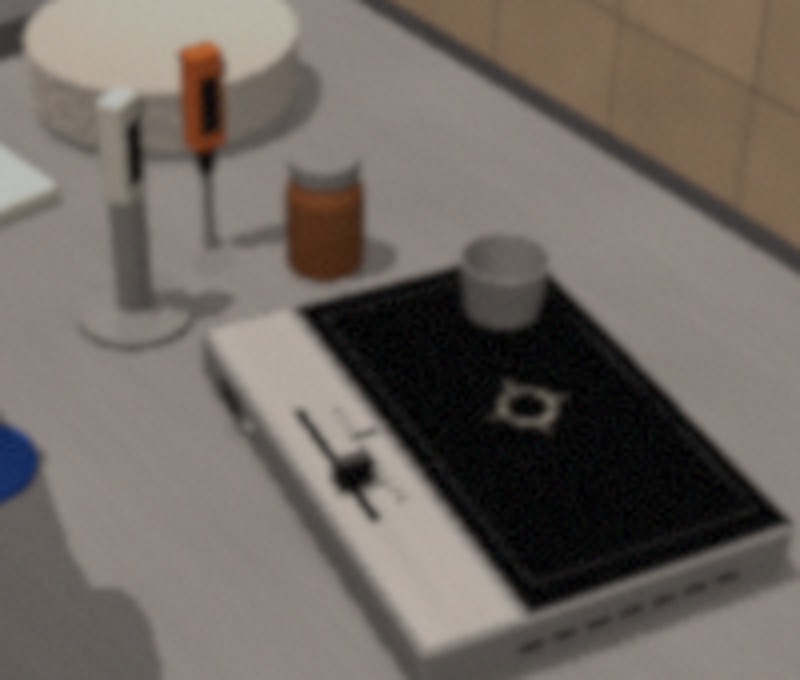

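```bash
cat >> h.py <<'E'
def T(pts,x0,y0,s,z,n='top'):
    return np.array([onz(n,x0+(x+.5)/s-.5,y0+(y+.5)/s-.5,z) for x,y in pts])
E
python3 - <<'E'
from h import *
np.set_printoptions(precision=4,suppress=True)
c=T([(140,38),(702,147),(622,578),(42,465)],170,100,5,.05);print('corners',c[:,:2],c.mean(0)[:2])
print(np.linalg.norm(np.diff(np.vstack([c,c[:1]]),axis=0),axis=1))
ys=[c[0]-c[1],c[3]-c[2]];print('yaw y',[np.arctan2(-v[0],v[1]) for v in ys]); xs=[c[0]-c[3],c[1]-c[2]];print([np.arctan2(v[1],v[0]) for v in xs])
print('ring',T([(386,243)],170,100,5,.05), 'side',T([(529,407)],150,80,4,.05,'side'))
print('slot',T([(238,454),(440,493)],170,100,5,.05))
print('tick',T([(316,418)],170,100,5,.05))
print('cap',T([(382,478)],170,100,5,.074),'side',T([(352,465)],150,80,4,.074,'side'))
print('probe top',T([(217,337),(183,318),(220,292),(254,353),(205,378)],100,135,7,.195),'side',T([(120,98)],150,80,4,.195,'side'))
print('stand',T([(323,400)],100,135,7,.005))
E
```

```text
corners [[ 0.735   0.1868]
 [ 0.6696 -0.1581]
 [ 0.4052 -0.1081]
 [ 0.4697  0.2387]] [0.5698 0.0398]
[0.3511 0.2691 0.3528 0.2703]
yaw y [np.float64(-0.18741365099541718), np.float64(-0.18389290438314088)]
[np.float64(-0.19325856572048092), np.float64(-0.1870327720332002)]
ring [[0.6076 0.0344 0.05  ]] side [[0.6067 0.031  0.05  ]]
slot [[0.4774 0.1217 0.05  ]
 [0.4551 0.0005 0.05  ]]
tick [[0.4997 0.0753 0.05  ]]
cap [[0.4607 0.0351 0.074 ]] side [[0.4554 0.0283 0.074 ]]
probe top [[0.4759 0.3448 0.195 ]
 [0.4831 0.3581 0.195 ]
 [0.4934 0.3444 0.195 ]
 [0.4698 0.3303 0.195 ]
 [0.4599 0.3486 0.195 ]] side [[0.4731 0.336  0.195 ]]
stand [[0.4775 0.3452 0.005 ]]
```

```bash
python3 - <<'E'
from h import *
im=cv2.imread('pics/t0.png');s=cv2.imread('pics/s0.png')
outs=[]
def box(n,img,c,yaw,x0,y0,w,k):
    ux=np.array([np.cos(yaw),np.sin(yaw),0]);uy=np.array([-ux[1],ux[0],0])
    P=[np.array([*c,z])+a*.015*ux+b*.011*uy for z in(.11,.195) for a,b in((1,1),(1,-1),(-1,-1),(-1,1))]
    q=proj(n,P);big=cv2.resize(img[y0:y0+w,x0:x0+w],None,fx=k,fy=k,interpolation=cv2.INTER_CUBIC)
    raw=big.copy();q=((q-[x0,y0]+.5)*k-.5).astype(int)
    for a in range(4):
        for i,j in((a,(a+1)%4),(a+4,(a+1)%4+4),(a,a+4)):cv2.line(big,tuple(map(int,q[i])),tuple(map(int,q[j])),(0,255,0) if a else (0,0,255),1)
    return raw,big
c=(.477,.344)
rows=[]
for d in(-60,-30,):
    r,b=box('top',im,c,np.radians(d),115,165,45,8);r2,b2=box('side',s,c,np.radians(d),160,95,45,8)
    if not rows: rows.append(np.hstack([r,r2]))
    rows.append(np.hstack([b,b2]))
cv2.imwrite('pics/ov.png',np.vstack(rows[:1]));cv2.imwrite('pics/ov1.png',rows[1]);cv2.imwrite('pics/ov2.png',rows[2])
E
```

```text
(no output)
```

View pics/ov.png

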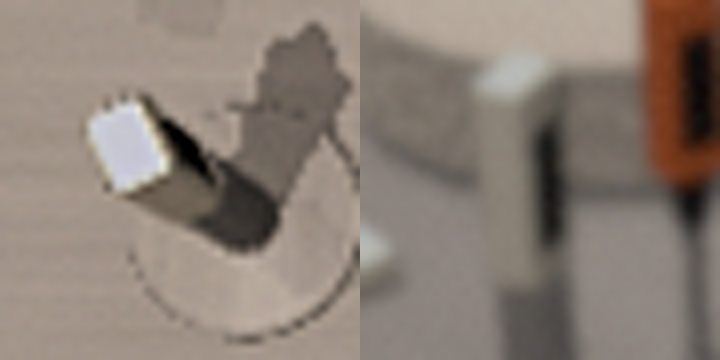

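View pics/ov1.png

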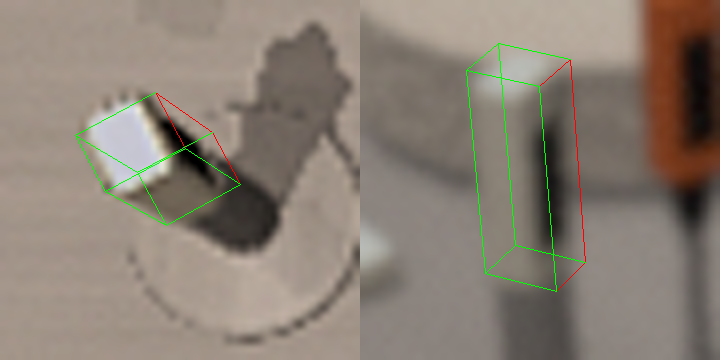

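View pics/ov2.png

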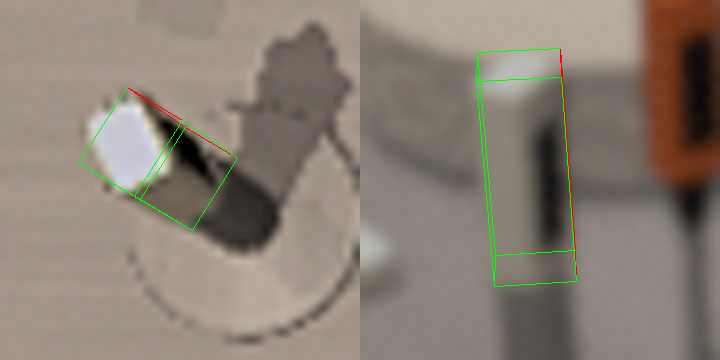

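```bash
cat >> h.py <<'E'
from scipy.spatial.transform import Rotation as Ro
def go(x,y,z,psi=None,rot=None,o=None):
    """shift (mm, tool axes) & turn from present pose to target tool-down pose with yaw psi"""
    o=o or get_obs();R=Ro.from_euler('xyz',o['eef_rot']);Rt=Ro.from_euler('xyz',[np.pi,0,psi])
    d=R.inv().apply(np.array([x,y,z])-o['ee_pos'])*1000
    print('lin',d.round(1),'turn',(R.inv()*Rt).as_rotvec().round(3),'at',o['ee_pos'].round(4),o['eef_rot'].round(3),'t',round(o['time_s'],2))
E
python3 - <<'E'
from h import *
crop('s0.png','a.png',255,155,310,210,10)
crop('t0.png','b.png',220,120,275,175,10)
a=cv2.imread('pics/a.png');b=cv2.imread('pics/b.png')
cv2.imwrite('pics/ab.png',cv2.resize(np.hstack([a,b]),(800,400)))
crop('s0.png','c.png',215,170,270,220,14)
crop('t0.png','d.png',210,175,265,205,14)
go(.4607,.0351,.16,2.953)
E
```

```text
lin [-430.1 -381.    45.3] turn [-0.001 -0.    -0.109] at [0.1613 0.5256 0.2049] [-3.141 -0.     2.844] t 0.1
```

View pics/ab.png

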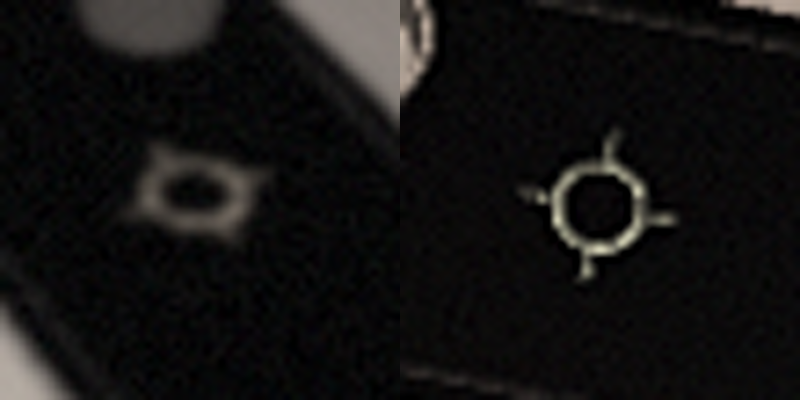

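View pics/c.png

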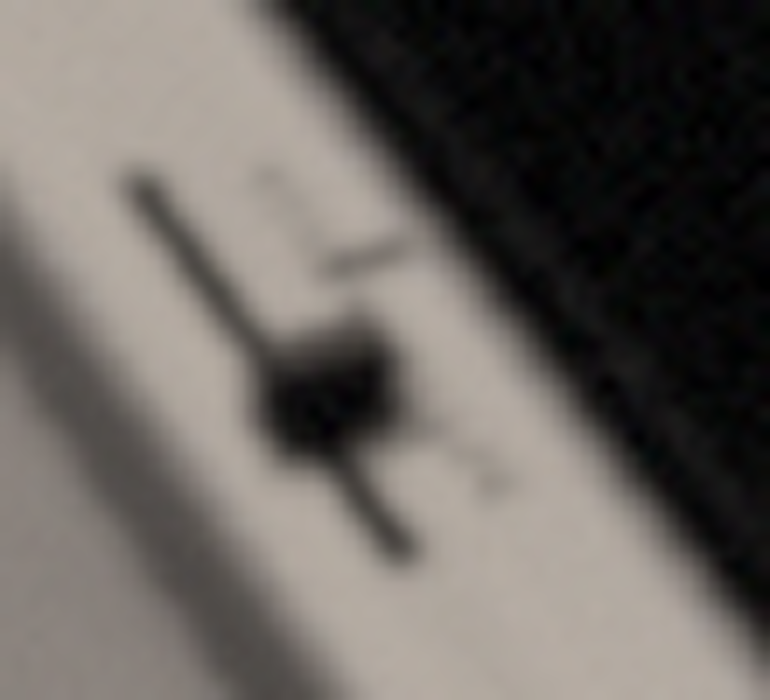

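View pics/d.png

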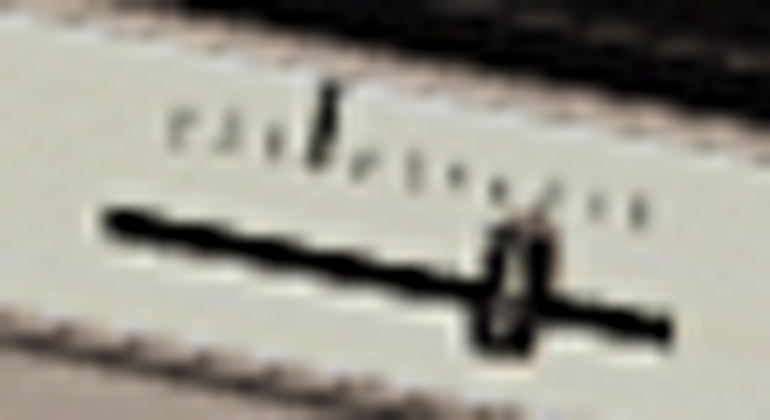

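```bash
python3 - <<'E'
from h import *
np.set_printoptions(precision=4,suppress=True)
print('ring',onz('top',246.8,148,.05),onz('side',281.4,181.1,.05))
a=T([(322,125),(103,218),(672,332),(643,210),(178,130)],210,175,14,.05);print(a)
cap=T([(512,285)],210,175,14,.074)[0];print('cap',cap)
s=T([(140,180),(408,555),(370,255)],215,170,14,.05,'side');print('side slot ends,tick',s)
u=(a[1]-a[2]);L=np.linalg.norm(u);u/=L;print(L,u,'yaw',np.arctan2(-u[0],u[1]))
m=(a[1]+a[2])/2
print('slide from slot',.05+(cap-m)@u,'long tick in slot', m+u*.02,'by tick',m+u*((a[0]-m)@u), 'tick0,10',(a[3]-m)@u,(a[4]-m)@u)
E
```

```text
ring [0.6083 0.0344 0.05  ] [0.6064 0.0326 0.05  ]
[[0.4989 0.0761 0.05  ]
 [0.4783 0.1226 0.05  ]
 [0.4549 0.0007 0.05  ]
 [0.4812 0.0071 0.05  ]
 [0.4975 0.1069 0.05  ]]
cap [0.4616 0.0348 0.074 ]
side slot ends,tick [[ 0.4763  0.1185  0.05  ]
 [ 0.4539 -0.0001  0.05  ]
 [ 0.4991  0.0738  0.05  ]]
0.12412965706723615 [0.1886 0.9821 0.    ] yaw -0.18972263811099288
slide from slot 0.02268372771832094 long tick in slot [0.4704 0.0813 0.05  ] by tick [0.4704 0.0815 0.05  ] tick0,10 -0.050841340934990764 0.050266790765572285
```

>>> {"api": "play_rows", "payload": {
  "moves": [
    {"claw": 0.5,"linear": [-50,-45,5],"turn": [0,0,-0.02]},
    {"claw": 0.5,"linear": [-110,-98,12],"turn": [0,0,-0.04]},
    {"claw": 0.5,"linear": [-165,-146,18],"turn": [0,0,-0.06]},
    {"claw": 0.5,"linear": [-220,-195,24],"turn": [0,0,-0.08]},
    {"claw": 0.5,"linear": [-275,-243,30],"turn": [0,0,-0.1]},
    {"claw": 0.5,"linear": [-330,-292,36],"turn": [0,0,-0.109]},
    {"claw": 0.5,"linear": [-390,-345,42],"turn": [0,0,-0.109]},
    {"claw": 0.5,"linear": [-430,-381,45],"turn": [0,0,-0.109]}
  ]
}}

```text
time_s: 1.1
ee_pos: [0.4216, 0.0984, 0.1654]
eef_rot: [-3.141, -0.0, 2.953]
force: [0.7, 0.4, -0.3]
grip_width: 0.047
```

```bash
python3 - <<'E'
from h import *
go(.461,.034,.1,2.952);go(.461,.034,.059,2.952)
E
```

```text
lin [-50.8 -55.8  65.5] turn [-0.001 -0.     0.001] at [0.4216 0.0984 0.1654] [-3.141 -0.     2.953] t 1.1
lin [-50.8 -55.7 106.5] turn [-0.001 -0.     0.001] at [0.4216 0.0984 0.1654] [-3.141 -0.     2.953] t 1.1
```

>>> {"api": "play_rows", "payload": {
  "moves": [
    {"claw": 0.5,"linear": [-25,-28,0]},
    {"claw": 0.5,"linear": [-51,-56,0]},
    {"claw": 0.5,"linear": [-51,-56,20]},
    {"claw": 0.5,"linear": [-51,-56,40]},
    {"claw": 0.5,"linear": [-51,-56,60]},
    {"claw": 0.5,"linear": [-51,-56,65]},
    {"claw": 0.5,"linear": [-51,-56,65]}
  ]
}}

```text
schema error: expected keys claw, linear, turn
```

```bash
python3 - <<'E'
from h import *
snap('side','s1.png');snap('top','t1.png')
crop('s1.png','s1a.png',190,130,290,230,5);crop('t1.png','t1a.png',200,130,300,230,5)
cv2.imwrite('pics/st1.png',cv2.resize(np.hstack([cv2.imread('pics/s1a.png'),cv2.imread('pics/t1a.png')]),(800,400)))
go(.461,.034,.059,2.952)
E
```

```text
lin [-49.7 -53.3 106. ] turn [-0.002 -0.001 -0.005] at [0.4226 0.0961 0.1649] [-3.140e+00 -1.000e-03  2.947e+00] t 1.2
```

View pics/st1.png

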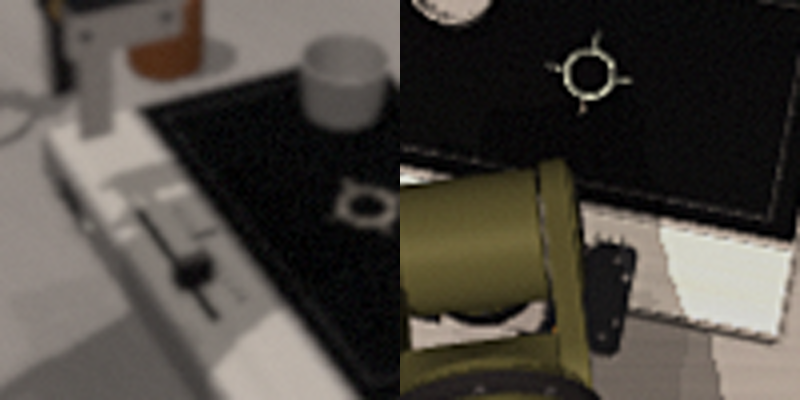

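The move was refused because `turn` was missing, so the fingers are still up-left of the cap and nothing has been touched. I'll resend it complete.

>>> {"api": "play_rows", "payload": {
  "moves": [
    {"claw": 0.5,"linear": [-25,-27,0],"turn": [0,0,0]},
    {"claw": 0.5,"linear": [-50,-53,0],"turn": [0,0,0]},
    {"claw": 0.5,"linear": [-50,-53,20],"turn": [0,0,0]},
    {"claw": 0.5,"linear": [-50,-53,40],"turn": [0,0,0]},
    {"claw": 0.5,"linear": [-50,-53,60],"turn": [0,0,0]},
    {"claw": 0.5,"linear": [-50,-53,65],"turn": [0,0,0]},
    {"claw": 0.5,"linear": [-50,-53,65],"turn": [0,0,0]}
  ]
}}

```text
time_s: 2.08
ee_pos: [0.4613, 0.0346, 0.1002]
eef_rot: [-3.14, -0.001, 2.947]
force: [0.7, -0.2, 0.3]
grip_width: 0.0469
```

```bash
python3 - <<'E'
from h import *
snap('side','s1.png')
crop('s1.png','s1a.png',180,100,300,220,6)
go(.461,.034,.059,2.952)
E
```

```text
lin [ 0.4 -0.6 41.6] turn [-0.002 -0.    -0.005] at [0.4615 0.0345 0.1006] [-3.14  -0.     2.947] t 2.12
```

View pics/s1a.png

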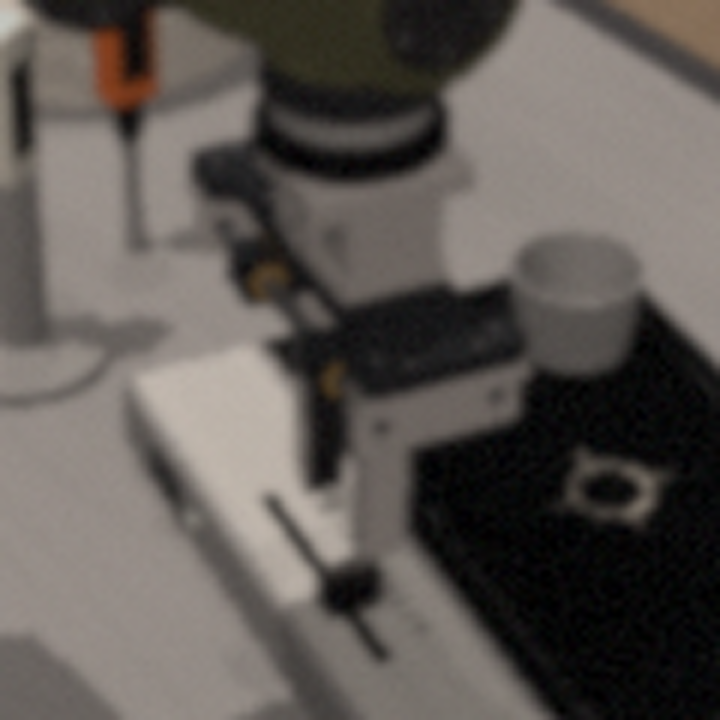

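Both fingers hang above the cap, which is at crop (350,587), straddling it along the slot. Next I descend and close.

>>> {"api": "play_rows", "payload": {
  "force": 10,
  "moves": [
    {"claw": 0.5,"linear": [0,0,15],"turn": [0,0,0]},
    {"claw": 0.5,"linear": [0,0,30],"turn": [0,0,0]},
    {"claw": 0.5,"linear": [0,0,41],"turn": [0,0,0]},
    {"claw": 0.5,"linear": [0,0,41],"turn": [0,0,0]},
    {"claw": 0.1,"linear": [0,0,41],"turn": [0,0,0]},
    {"claw": 0.1,"linear": [0,0,41],"turn": [0,0,0]},
    {"claw": 0.1,"linear": [0,0,41],"turn": [0,0,0]},
    {"claw": 0.1,"linear": [0,0,41],"turn": [0,0,0]}
  ]
}}

```text
time_s: 3.12
ee_pos: [0.4616, 0.0345, 0.0598]
eef_rot: [-3.14, 0.0, 2.947]
force: [-0.9, -0.5, 1.3]
grip_width: 0.0138
```

```bash
python3 - <<'E'
from h import *
o=get_obs();print(o['force'],o['grip_width'])
go(.4704,.0813,.0595,2.95)
E
```

```text
[-0.89938231 -0.45029562  1.25329711] 0.013835816406360129
lin [ 0.4 47.6  0.2] turn [-0.002  0.    -0.003] at [0.4616 0.0345 0.0598] [-3.14   0.     2.947] t 3.12
```

>>> {"api": "play_rows", "payload": {
  "moves": [
    {"claw": 0.1,"linear": [0,8,0],"turn": [0,0,0]},
    {"claw": 0.1,"linear": [0,18,0],"turn": [0,0,0]},
    {"claw": 0.1,"linear": [0,28,0],"turn": [0,0,0]},
    {"claw": 0.1,"linear": [0,38,0],"turn": [0,0,0]},
    {"claw": 0.1,"linear": [0,45,0],"turn": [0,0,0]},
    {"claw": 0.1,"linear": [0,47.5,0],"turn": [0,0,0]},
    {"claw": 0.1,"linear": [0,47.5,0],"turn": [0,0,0]},
    {"claw": 0.1,"linear": [0,47.5,0],"turn": [0,0,0]}
  ]
}}

```text
time_s: 4.12
ee_pos: [0.4707, 0.0817, 0.0598]
eef_rot: [-3.14, -0.0, 2.948]
force: [-5.3, 2.7, 4.9]
grip_width: 0.0138
```

>>> {"api": "play_rows", "payload": {
  "moves": [
    {"claw": 0.5,"linear": [0,0,0],"turn": [0,0,0]},
    {"claw": 0.5,"linear": [0,0,0],"turn": [0,0,0]},
    {"claw": 0.5,"linear": [0,0,0],"turn": [0,0,0]},
    {"claw": 0.5,"linear": [0,0,-15],"turn": [0,0,0]},
    {"claw": 0.5,"linear": [0,0,-45],"turn": [0,0,0]},
    {"claw": 0.5,"linear": [0,0,-90],"turn": [0,0,0]},
    {"claw": 0.5,"linear": [0,0,-140],"turn": [0,0,0]},
    {"claw": 0.5,"linear": [0,0,-190],"turn": [0,0,0]}
  ]
}}

```text
time_s: 5.12
ee_pos: [0.4704, 0.0818, 0.2526]
eef_rot: [-3.141, 0.001, 2.947]
force: [0.2, -0.6, -0.9]
grip_width: 0.0469
```

```bash
python3 - <<'E'
from h import *
snap('side','s2.png');snap('top','t2.png')
crop('s2.png','s2a.png',180,120,300,220,6)
go(.477,.345,.27,2.147);go(.477,.345,.15,2.147)
E
```

```text
lin [ 45.9 259.  -14.2] turn [0.005 0.008 0.801] at [0.4722 0.082  0.2559] [3.14  0.009 2.948] t 5.22
lin [ 47.  258.8 105.8] turn [0.005 0.008 0.801] at [0.4722 0.082  0.2559] [3.14  0.009 2.948] t 5.22
```

View pics/s2a.png

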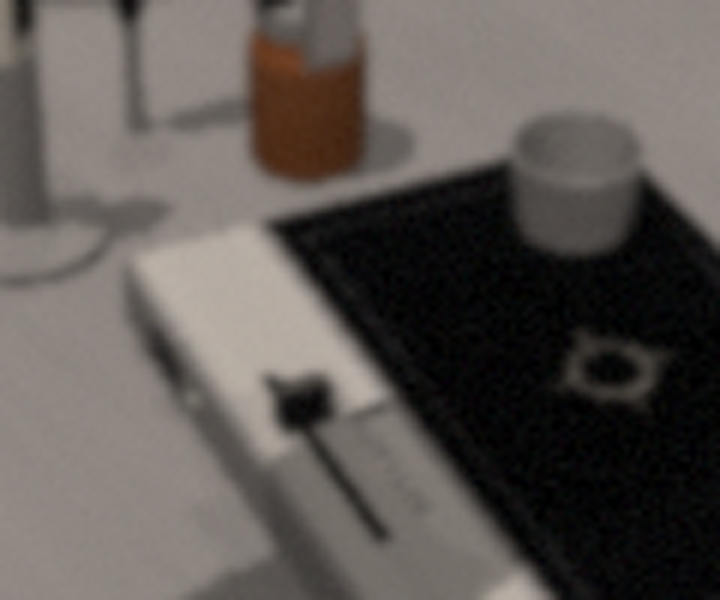

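View pics/t2.png

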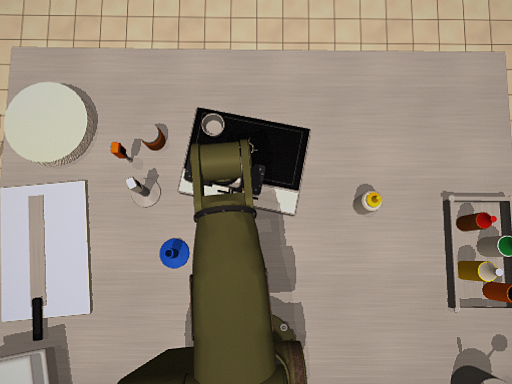

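Side view: the cap, at crop (302,402), now sits level with the long tick at (365,410). Nothing else has moved. Next I go over the probe at a safe height and recheck the slide from above.

>>> {"api": "play_rows", "payload": {
  "moves": [
    {"claw": 0.55,"linear": [5,25,-15],"turn": [0,0,0.1]},
    {"claw": 0.55,"linear": [11,65,-15],"turn": [0,0,0.2]},
    {"claw": 0.55,"linear": [18,105,-15],"turn": [0,0,0.32]},
    {"claw": 0.55,"linear": [25,145,-15],"turn": [0,0,0.44]},
    {"claw": 0.55,"linear": [32,185,-15],"turn": [0,0,0.56]},
    {"claw": 0.55,"linear": [40,225,-15],"turn": [0,0,0.68]},
    {"claw": 0.55,"linear": [46,255,-15],"turn": [0,0,0.8]},
    {"claw": 0.55,"linear": [46,259,-15],"turn": [0,0,0.8]}
  ]
}}

```text
time_s: 6.22
ee_pos: [0.4764, 0.3462, 0.2704]
eef_rot: [3.135, 0.005, 2.149]
force: [-0.6, -0.1, -0.2]
grip_width: 0.0521
```

```bash
python3 - <<'E'
from h import *
snap('side','s3.png');snap('top','t3.png')
crop('s3.png','s3a.png',130,40,250,170,4);crop('t3.png','t3a.png',170,100,320,220,5);crop('t3.png','t3b.png',80,110,210,240,4)
cv2.imwrite('pics/st3.png',np.hstack([cv2.imread('pics/s3a.png')[:520],cv2.imread('pics/t3b.png')[:520]])[:,:800*2])
go(.477,.345,.15,2.147)
E
```

```text
lin [  0.7  -0.5 120.7] turn [0.007 0.005 0.003] at [0.4768 0.3448 0.2707] [3.135 0.005 2.15 ] t 6.33
```

View pics/s3a.png

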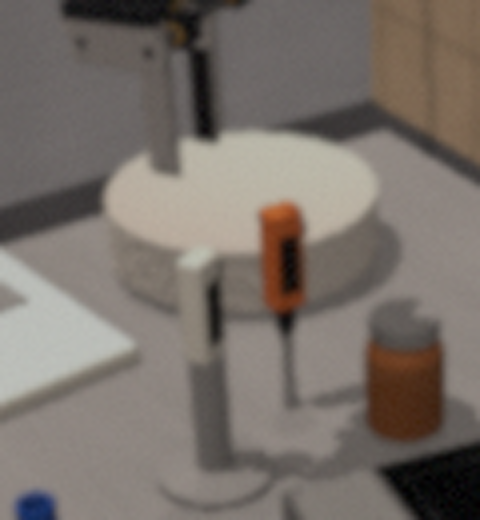

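View pics/t3a.png

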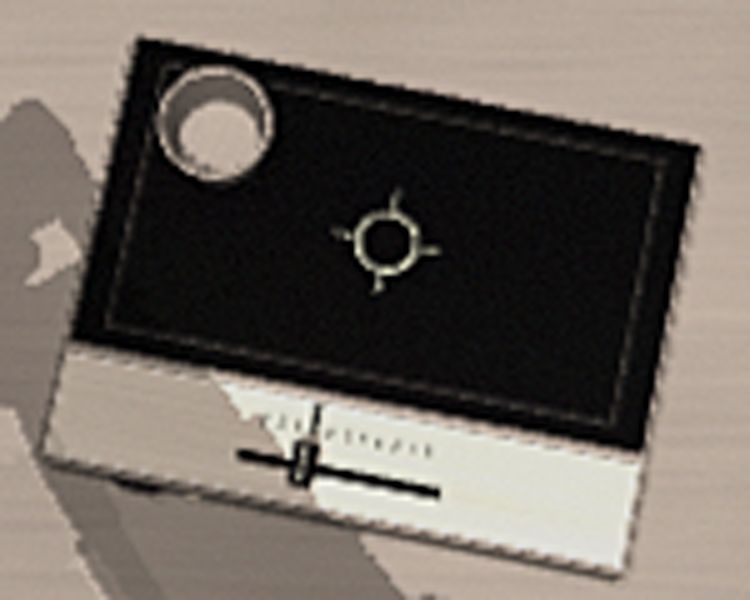

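View pics/t3b.png

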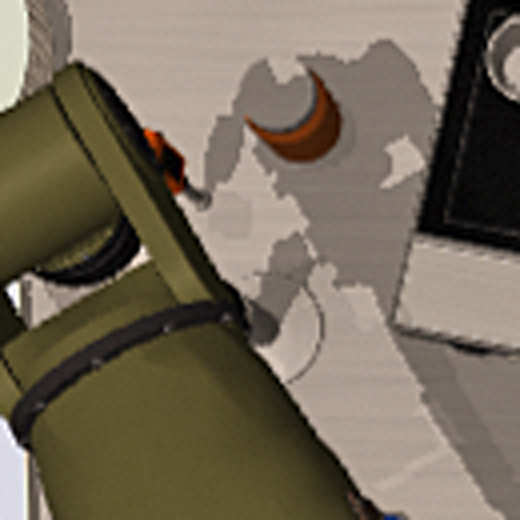

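```bash
python3 - <<'E'
from h import *
np.set_printoptions(precision=4,suppress=True)
cap=T([(303,466)],170,100,5,.074)[0]
m=np.array([.4666,.0617,.05]);u=np.array([.1886,.9821,0]);print(cap,'slide',.05+(cap-m)@u)
print(proj('side',[[.477,.345,.195],[.477,.345,.27]]))
print('orange foot',onz('top',80+207/4,110+200/4,.005))
print('orange top',onz('top',119,148,.18))
E
```

```text
[0.4673 0.0817 0.074 ] slide 0.06976183267231152
[[179.2465 102.5203]
 [177.324   78.4934]]
orange foot [0.5768 0.3927 0.005 ]
orange top [0.5744 0.3847 0.18  ]
```

Slide measures 0.0698. The handle is where I expected it, and the orange look-alike is 110 mm off, clear of the fingers. Now descending on the handle.

>>> {"api": "play_rows", "payload": {
  "force": 30,
  "moves": [
    {"claw": 0.55,"linear": [0.5,-0.5,25],"turn": [0.006,0.005,0]},
    {"claw": 0.55,"linear": [0.5,-0.5,50],"turn": [0.006,0.005,0]},
    {"claw": 0.55,"linear": [0.5,-0.5,70],"turn": [0.006,0.005,0]},
    {"claw": 0.55,"linear": [0.5,-0.5,90],"turn": [0.006,0.005,0]},
    {"claw": 0.55,"linear": [0.5,-0.5,108],"turn": [0.006,0.005,0]},
    {"claw": 0.55,"linear": [0.5,-0.5,120],"turn": [0.006,0.005,0]},
    {"claw": 0.55,"linear": [0.5,-0.5,125],"turn": [0.006,0.005,0]},
    {"claw": 0.55,"linear": [0.5,-0.5,125],"turn": [0.006,0.005,0]}
  ]
}}

```text
time_s: 7.32
ee_pos: [0.4772, 0.3449, 0.1458]
eef_rot: [3.141, 0.0, 2.15]
force: [-0.4, -0.2, -0.1]
grip_width: 0.0517
```

```bash
python3 - <<'E'
from h import *
snap('side','s4.png')
crop('s4.png','s4a.png',130,60,230,160,7)
o=get_obs();print(o['ee_pos'],o['eef_rot'],o['force'])
E
```

```text
[0.47735604 0.34495605 0.14611595] [3.14023807e+00 2.20251604e-04 2.15006227e+00] [-0.44114427 -0.2415667   1.08094722]
```

View pics/s4a.png

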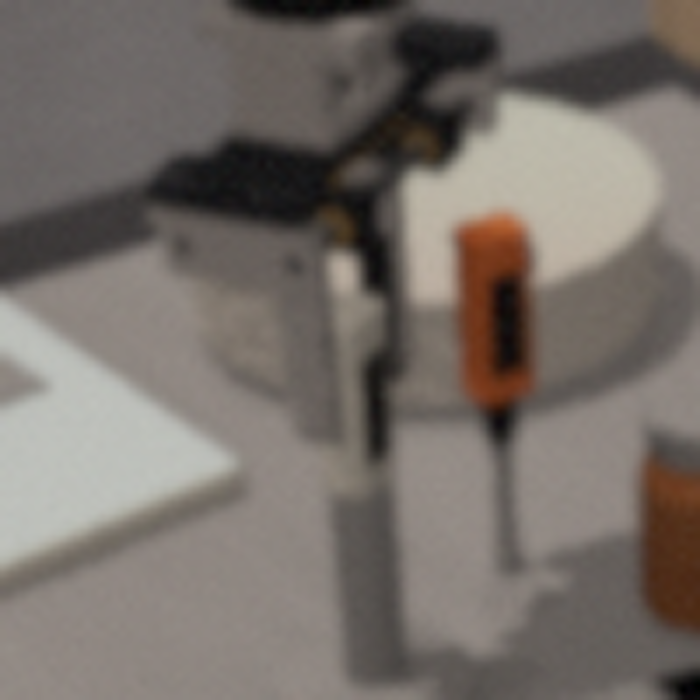

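The handle stands between the two fingers at crop (355,370). Closing on it.

>>> {"api": "play_rows", "payload": {
  "force": 30,
  "moves": [
    {"claw": 0.1,"linear": [0,0,0],"turn": [0,0,0]},
    {"claw": 0.1,"linear": [0,0,0],"turn": [0,0,0]},
    {"claw": 0.1,"linear": [0,0,0],"turn": [0,0,0]},
    {"claw": 0.1,"linear": [0,0,0],"turn": [0,0,0]},
    {"claw": 0.1,"linear": [0,0,0],"turn": [0,0,0]}
  ]
}}

```text
time_s: 8.0
ee_pos: [0.4774, 0.3451, 0.1465]
eef_rot: [3.14, 0.0, 2.15]
force: [-1.5, 1.4, 4.0]
grip_width: 0.0307
```

```bash
python3 - <<'E'
from h import *
o=get_obs();print(o['ee_pos'],o['eef_rot'],o['force'],o['moment'],o['grip_width'])
E
```

```text
[0.47742262 0.34509409 0.14645842] [3.13967466e+00 1.16549767e-04 2.15010414e+00] [-1.49523711  1.43176322  4.03946952] [ 0.05509368  0.24995161 -0.07148612] 0.0306842051152683
```

Opening 30.7 mm means it's holding across the 30 mm side, or the handle is skewed in the jaws. I'll overlay the handle outline for both cases on the unobstructed pictures.

```bash
python3 - <<'E'
from h import *
im=cv2.imread('pics/t0.png');s=cv2.imread('pics/s0.png')
def box(n,img,c,yaw,x0,y0,w,k):
    ux=np.array([np.cos(yaw),np.sin(yaw),0]);uy=np.array([-ux[1],ux[0],0])
    P=[np.array([*c,z])+a*.015*ux+b*.011*uy for z in(.11,.195) for a,b in((1,1),(1,-1),(-1,-1),(-1,1))]
    q=proj(n,P);big=cv2.resize(img[y0:y0+w,x0:x0+w],None,fx=k,fy=k,interpolation=cv2.INTER_CUBIC)
    q=((q-[x0,y0]+.5)*k-.5).astype(int)
    for a in range(4):
        for i,j in((a,(a+1)%4),(a+4,(a+1)%4+4),(a,a+4)):cv2.line(big,tuple(map(int,q[i])),tuple(map(int,q[j])),(0,255,0) if a else (0,0,255),1)
    return big
c=(.477,.344)
cols=[np.vstack([box('top',im,c,np.radians(d),115,165,45,6),box('side',s,c,np.radians(d),160,95,45,6)]) for d in(32,-58,-78)]
cv2.imwrite('pics/ov3.png',cv2.resize(np.hstack(cols),(800,533)))
E
```

View pics/ov3.png

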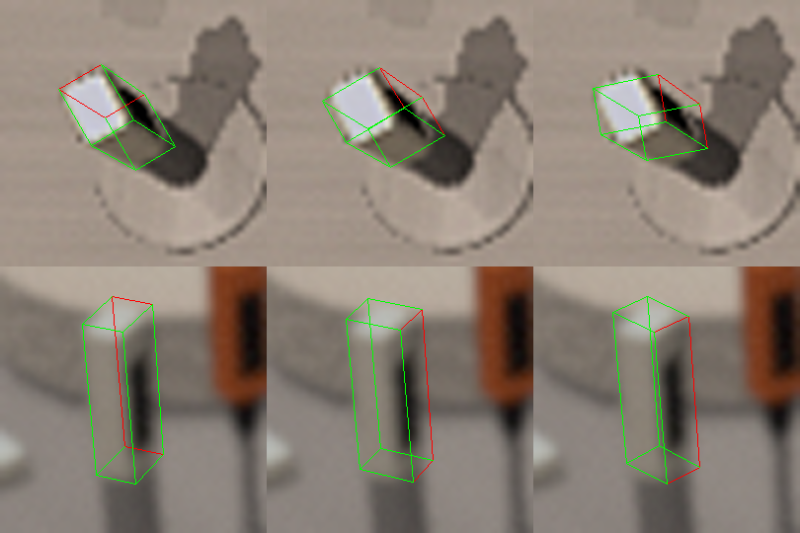

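The outline at 32° fits both views, so the jaws hold the 30 mm side squarely. Lifting straight up.

>>> {"api": "play_rows", "payload": {
  "force": 30,
  "moves": [
    {"claw": 0.1,"linear": [0,0,-10],"turn": [0,0,0]},
    {"claw": 0.1,"linear": [0,0,-25],"turn": [0,0,0]},
    {"claw": 0.1,"linear": [0,0,-45],"turn": [0,0,0]},
    {"claw": 0.1,"linear": [0,0,-65],"turn": [0,0,0]},
    {"claw": 0.1,"linear": [0,0,-85],"turn": [0,0,0]},
    {"claw": 0.1,"linear": [0,0,-105],"turn": [0,0,0]},
    {"claw": 0.1,"linear": [0,0,-125],"turn": [0,0,0]},
    {"claw": 0.1,"linear": [0,0,-130],"turn": [0,0,0]}
  ]
}}

```text
time_s: 9.0
ee_pos: [0.4775, 0.3451, 0.2784]
eef_rot: [3.137, 0.0, 2.15]
force: [-0.0, 0.9, -1.5]
grip_width: 0.0307
```

```bash
python3 - <<'E'
from h import *
o=get_obs();print(o['force'],o['grip_width'])
snap('side','s5.png');crop('s5.png','s5a.png',120,20,240,170,4)
go(.6075,.0336,.277,2.15);go(.6075,.0336,.227,1.9)
E
```

```text
[-0.02996716  0.90388454 -1.53602302] 0.030701620988650237
lin [-331.9  -61.6    0.8] turn [0.004 0.    0.   ] at [0.4774 0.345  0.278 ] [3.138 0.    2.15 ] t 9.05
lin [-331.9  -61.8   50.8] turn [ 0.004 -0.     0.25 ] at [0.4774 0.345  0.278 ] [3.138 0.    2.15 ] t 9.05
```

View pics/s5a.png

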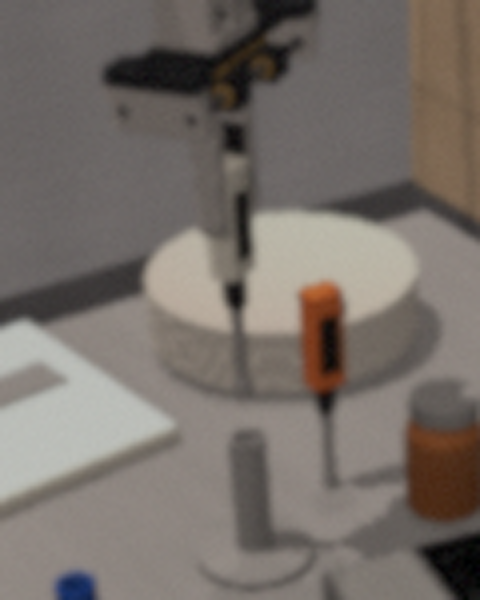

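The probe is out of the tube, hanging upright with its foot free at crop (250,395). Carrying it across at this height.

>>> {"api": "play_rows", "payload": {
  "moves": [
    {"claw": 0.1,"linear": [-25,-5,0],"turn": [0,0,0]},
    {"claw": 0.1,"linear": [-70,-13,0],"turn": [0,0,0]},
    {"claw": 0.1,"linear": [-120,-22,0],"turn": [0,0,0]},
    {"claw": 0.1,"linear": [-170,-31,0],"turn": [0.001,0,0]},
    {"claw": 0.1,"linear": [-220,-41,0],"turn": [0.002,0,0]},
    {"claw": 0.1,"linear": [-270,-50,0],"turn": [0.003,0,0]},
    {"claw": 0.1,"linear": [-312,-58,0],"turn": [0.004,0,0]},
    {"claw": 0.1,"linear": [-332,-61.5,0],"turn": [0.004,0,0]}
  ]
}}

```text
time_s: 10.05
ee_pos: [0.6079, 0.0317, 0.2769]
eef_rot: [-3.14, -0.0, 2.148]
force: [0.1, -0.5, -0.6]
grip_width: 0.0308
```

```bash
python3 - <<'E'
from h import *
go(.6075,.0336,.20,2.15)
E
```

```text
lin [ 1.8  0.8 76.9] turn [-0.001 -0.    -0.002] at [0.6079 0.0317 0.2769] [-3.14  -0.     2.148] t 10.05
```

>>> {"api": "play_rows", "payload": {
  "moves": [
    {"claw": 0.1,"linear": [1,0.5,10],"turn": [0,0,0]},
    {"claw": 0.1,"linear": [1.8,0.8,25],"turn": [0,0,0]},
    {"claw": 0.1,"linear": [1.8,0.8,40],"turn": [0,0,0]},
    {"claw": 0.1,"linear": [1.8,0.8,55],"turn": [0,0,0]},
    {"claw": 0.1,"linear": [1.8,0.8,68],"turn": [0,0,0]},
    {"claw": 0.1,"linear": [1.8,0.8,75],"turn": [0,0,0]},
    {"claw": 0.1,"linear": [1.8,0.8,77],"turn": [0,0,0]},
    {"claw": 0.1,"linear": [1.8,0.8,77],"turn": [0,0,0]}
  ]
}}

```text
time_s: 11.05
ee_pos: [0.6077, 0.0335, 0.2002]
eef_rot: [-3.141, -0.0, 2.148]
force: [0.3, 0.2, -0.4]
grip_width: 0.0308
```

```bash
python3 - <<'E'
from h import *
o=get_obs();print(o['ee_pos'],o['eef_rot'],o['force'],o['grip_width'])
snap('side','s6.png');snap('top','t6.png');crop('s6.png','s6a.png',230,80,330,210,6)
crop('t6.png','t6a.png',180,90,310,210,5)
p=o['ee_pos'];print(proj('side',[[p[0],p[1],p[2]-.1315],[.6075,.0336,.05],[p[0],p[1],p[2]+.048]]))
E
```

```text
[0.60766811 0.03354913 0.20021916] [-3.14070667e+00 -1.90800905e-04  2.14815299e+00] [ 0.28359959  0.20357991 -0.41054596] 0.030848924513163505
[[281.97355041 175.36149155]
 [281.48175689 180.78279621]
 [286.48376663 117.91003504]]
```

View pics/s6a.png

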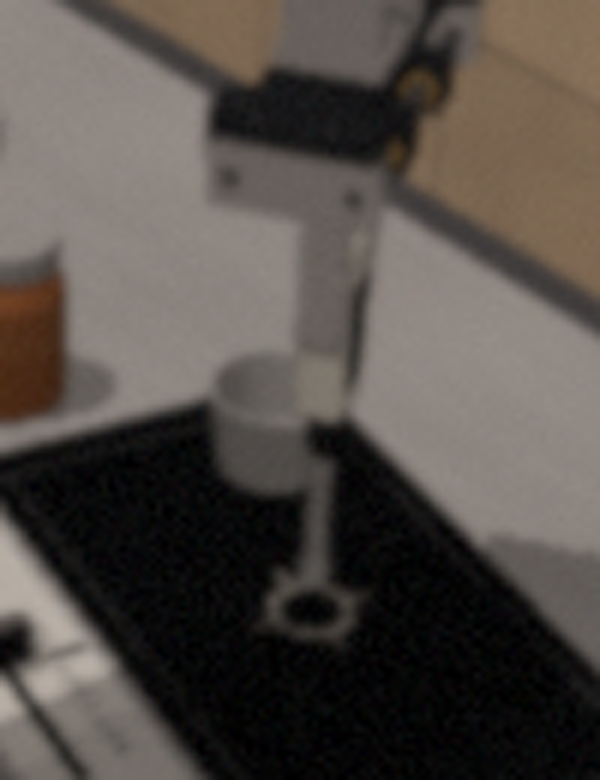

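View pics/t6a.png

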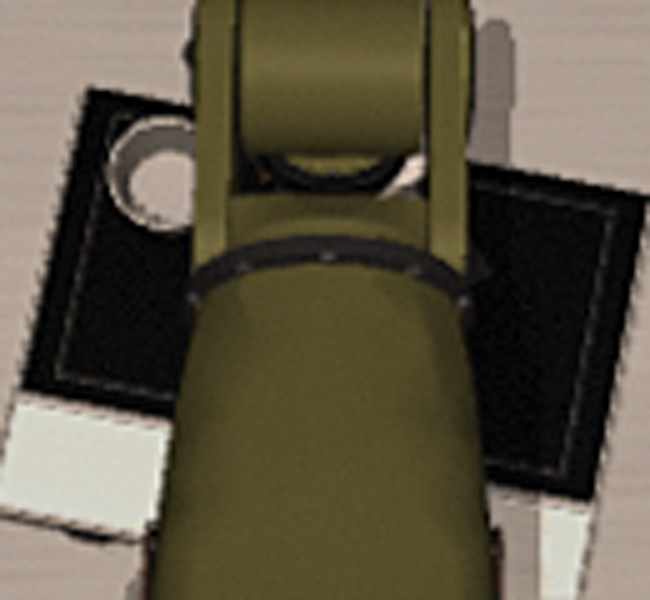

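The foot tip is at crop (315,578), just above the ring, whose centre is at (312,608). It lines up with the prediction and the probe is upright. Lowering to about 2 mm short of contact, then in small steps.

>>> {"api": "play_rows", "payload": {
  "moves": [
    {"claw": 0.1,"linear": [0,0,4],"turn": [0,0,0]},
    {"claw": 0.1,"linear": [0,0,8],"turn": [0,0,0]},
    {"claw": 0.1,"linear": [0,0,12],"turn": [0,0,0]},
    {"claw": 0.1,"linear": [0,0,15],"turn": [0,0,0]},
    {"claw": 0.1,"linear": [0,0,16.5],"turn": [0,0,0]},
    {"claw": 0.1,"linear": [0,0,16.5],"turn": [0,0,0]},
    {"claw": 0.1,"linear": [0,0,16.5],"turn": [0,0,0]}
  ]
}}

```text
time_s: 12.02
ee_pos: [0.6077, 0.0336, 0.184]
eef_rot: [-3.141, 0.0, 2.148]
force: [0.6, 1.0, -0.4]
grip_width: 0.0305
```

```bash
python3 - <<'E'
from h import *
o=get_obs();print(o['ee_pos'],o['force'],o['moment'])
E
```

```text
[0.60774639 0.03356098 0.18404967] [ 0.58753992  0.9766816  -0.38567293] [-0.07533827  0.0025416  -0.02886579]
```

>>> {"api": "play_rows", "payload": {
  "moves": [
    {"claw": 0.1,"linear": [0,0,1],"turn": [0,0,0]},
    {"claw": 0.1,"linear": [0,0,2],"turn": [0,0,0]},
    {"claw": 0.1,"linear": [0,0,2],"turn": [0,0,0]},
    {"claw": 0.1,"linear": [0,0,2],"turn": [0,0,0]}
  ]
}}

```text
time_s: 12.52
ee_pos: [0.6078, 0.0336, 0.1821]
eef_rot: [-3.141, 0.0, 2.148]
force: [0.1, 0.3, -0.9]
grip_width: 0.031
```

>>> {"api": "play_rows", "payload": {
  "moves": [
    {"claw": 0.1,"linear": [0,0,1],"turn": [0,0,0]},
    {"claw": 0.1,"linear": [0,0,1.5],"turn": [0,0,0]},
    {"claw": 0.1,"linear": [0,0,1.5],"turn": [0,0,0]},
    {"claw": 0.1,"linear": [0,0,1.5],"turn": [0,0,0]}
  ]
}}

```text
time_s: 13.02
ee_pos: [0.6078, 0.0335, 0.1806]
eef_rot: [-3.141, 0.0, 2.148]
force: [-0.2, 0.2, 1.0]
grip_width: 0.0306
```

```bash
python3 - <<'E'
from h import *
o=get_obs();print(o['ee_pos'],o['force'],o['moment'])
E
```

```text
[0.60781343 0.0335476  0.18062696] [-0.24690497  0.2167686   0.99689913] [-0.0198979   0.01839952 -0.01533501]
```

>>> {"api": "play_rows", "payload": {
  "moves": [
    {"claw": 0.1,"linear": [0,0,1],"turn": [0,0,0]},
    {"claw": 0.1,"linear": [0,0,1.5],"turn": [0,0,0]},
    {"claw": 0.1,"linear": [0,0,1.5],"turn": [0,0,0]},
    {"claw": 0.1,"linear": [0,0,1.5],"turn": [0,0,0]}
  ]
}}

```text
time_s: 13.52
ee_pos: [0.6078, 0.0336, 0.1792]
eef_rot: [-3.141, 0.0, 2.148]
force: [0.4, -1.0, 1.9]
grip_width: 0.0305
```

>>> {"api": "play_rows", "payload": {
  "moves": [
    {"claw": 0.1,"linear": [0,0,1],"turn": [0,0,0]},
    {"claw": 0.1,"linear": [0,0,1.5],"turn": [0,0,0]},
    {"claw": 0.1,"linear": [0,0,1.5],"turn": [0,0,0]},
    {"claw": 0.1,"linear": [0,0,1.5],"turn": [0,0,0]},
    {"claw": 0.1,"linear": [0,0,1.5],"turn": [0,0,0]},
    {"claw": 0.1,"linear": [0,0,1.5],"turn": [0,0,0]}
  ]
}}

```text
time_s: 14.28
ee_pos: [0.6078, 0.0335, 0.1777]
eef_rot: [-3.141, 0.0, 2.148]
force: [0.7, 0.8, 1.1]
grip_width: 0.0308
```

```bash
python3 - <<'E'
from h import *
o=get_obs();print(o['time_s'],o['ee_pos'],o['force'],o['grip_width'])
f=[]
for i in range(4):
    if i<3: vision.camera('top')
    else: snap('side','s7.png')
    f.append(get_obs()['force'][2])
print(f,get_obs()['ee_pos'],get_obs()['joint_vel'].round(4))
crop('s7.png','s7a.png',225,90,325,210,6)
E
```

```text
14.275 [0.60782149 0.03353943 0.17770135] [0.73808459 0.8462661  1.10228234] 0.030764869413302573
[np.float64(1.2645935009706648), np.float64(1.6868061960574023), np.float64(1.2112242328192162), np.float64(1.7689578279108615)] [0.6078319  0.03352051 0.17771234] [ 0.0021  0.0023  0.0011  0.0014 -0.0004  0.0008]
```

View pics/s7a.png

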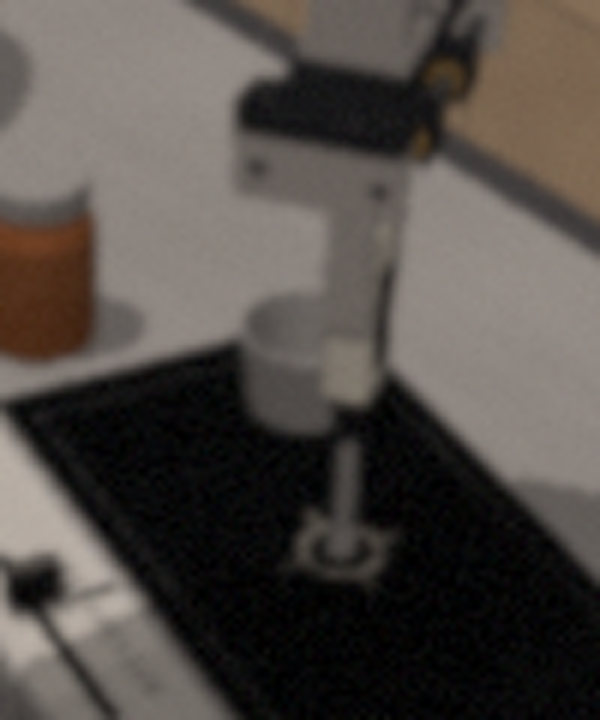

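The foot stands in the ring: foot at crop (342,553), ring centre about (340,549). The cap is still at the long tick. Force gives about 2.2 N (2.9 mm in) and geometry gives 3.8 mm, so I'll press 0.7 mm more to sit mid-range.

>>> {"api": "play_rows", "payload": {
  "moves": [
    {"claw": 0.1,"linear": [0,0,0.7],"turn": [0,0,0]},
    {"claw": 0.1,"linear": [0,0,0.7],"turn": [0,0,0]},
    {"claw": 0.1,"linear": [0,0,0.7],"turn": [0,0,0]},
    {"claw": 0.1,"linear": [0,0,0.7],"turn": [0,0,0]},
    {"claw": 0.1,"linear": [0,0,0.7],"turn": [0,0,0]},
    {"claw": 0.1,"linear": [0,0,0.7],"turn": [0,0,0]},
    {"claw": 0.1,"linear": [0,0,0.7],"turn": [0,0,0]},
    {"claw": 0.1,"linear": [0,0,0.7],"turn": [0,0,0]}
  ]
}}

```text
time_s: 15.48
ee_pos: [0.6078, 0.0335, 0.177]
eef_rot: [-3.141, 0.0, 2.148]
force: [-0.0, -0.8, 1.7]
grip_width: 0.0303
```

```bash
python3 - <<'E'
from h import *
f=[]
for i in range(6):
    im=vision.camera('side');f.append(get_obs()['force'][2].round(2))
cv2.imwrite('pics/s8.png',im)
o=get_obs();print(f,o['ee_pos'],o['eef_rot'],o['grip_width'],o['time_s'])
crop('s8.png','s8a.png',130,80,350,250,3.5)
E
```

```text
[np.float64(1.52), np.float64(2.83), np.float64(3.12), np.float64(1.2), np.float64(2.2), np.float64(1.96)] [0.60782082 0.03354697 0.17699122] [-3.14131926e+00  2.44903883e-04  2.14821365e+00] 0.030519245928987616 15.775
```

View pics/s8a.png

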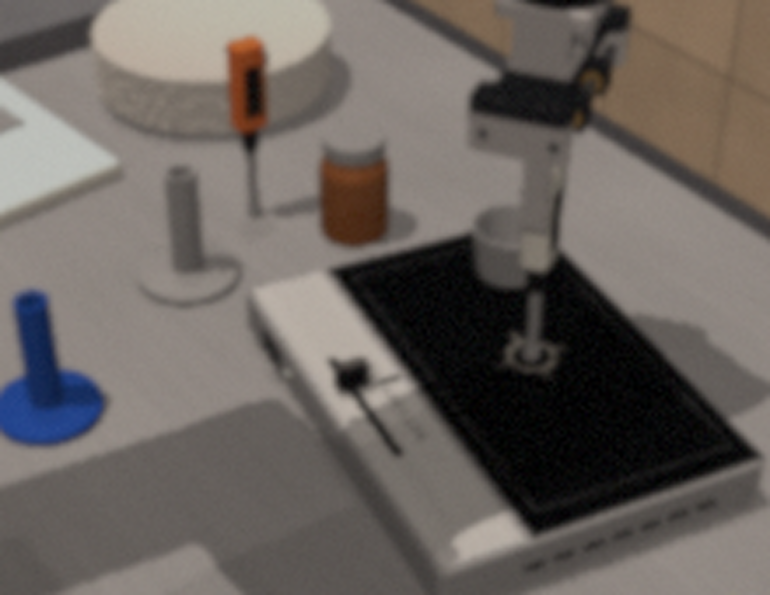

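Mean force is 2.1 N plus 0.75 N of baseline, about 2.9 N, which puts the foot roughly 4.5 mm in. Everything else is in place, so I'm handing in.

```bash
python3 -c "
from station import hand_in
print(hand_in())"
```

```text
the job is handed in; nothing more can be done
None
```

I slid the thermostat to the long tick and let go. Then I drew the white probe out of the steel stand and handed in with it held upright in the ring, foot pressed in, at about 15.8 s.

**Last checks:**
- **Slide:** it measured about 0.0698 m from above after release. The last picture still shows the cap at the long tick.
- **Probe position:** the foot stands in the ring, about 1 mm off by calculation, and the tool is vertical to within 0.001 rad.
- **Foot:** geometry and the last force readings both give about 4.5 mm in, at about 2.9 N. The force sensor is noisy (±1 N), and an earlier pair of estimates differed by about 1 mm.
- **Grip:** I commanded 30 N. The jaws hold the 30 mm side of the handle, not the 22 mm side I had aimed for.
- **Bystanders:** the jar, cup, orange look-alike and blue stand show no movement in the last side picture. The bottle was outside that crop, but the arm never went near it.

One move call was refused for a missing field and was resent; the arm did not move on it.

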